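Slide the ware board onto the drying rack

ROBOT

A 6-joint arm with a two-finger parallel gripper is mounted at the origin on the work surface. World frame = base frame: x ahead of the robot, y to its left, z up, the work surface at z = 0. Lengths are in mm, angles in rad, forces in N, time in s.
With the tool pointing down it reaches from about 325 to 775 mm from the base axis. Payload 9.3 kg.
Tool frame: the origin (TCP) lies at the very end of the fingers, on their centre line; the grasp point (between the pads) lies behind it (grasp_offset is the z of the grasp point in the tool frame, in mm); z points along the fingers, y is the line along which they close (so a half turn about z gives the same grasp; the last joint's range is limited). The gripper opens to 85 mm and grips with 20 to 120 N. Pads are 22 mm wide; open, the fingers measure 114 mm over their backs; the gripper's body (76 mm by 85 mm) begins 54 mm behind the grasp point. The pads swing forward as they close: fully open they stand 13 mm farther back than shut.
Start: joints at [-1.319, 0.259, 0.021, 1.334, 0, 1.418], TCP at [216.602, -505.549, 231.279] pointing down, gripper open.
Joint ranges: [-3.04, 3.04], [-0.91, 1.82], [-1.04, 1.36], [-1.92, 1.95], [-1.52, 1.45], [-3.14, 3.14]. Speed limits (rad/s): [2.22, 2.22, 2.79, 3.14, 3.14, 3.14].

INTERFACE

Orientations are given as a unit quaternion [w, x, y, z].
In Python, from plant import * gives the robot as it stands.
- The arm moves only by the shell command python3 -m inch 'ROWS' [OPENING]. ROWS is JSON, a list of rows, each an object of numbers: "tx", "ty", "tz": the shift along the tool's x, y, z normalised to -1 to 1, where 1 is 60 mm; "turn": the turn about the tool's z normalised to -1 to 1, where 1 is 5 degrees. In form: [{"tx": .., "ty": .., "tz": .., "turn": ..}, ...]. A call has 1 to 10 rows; each row shifts and turns the commanded pose from where the row before left it, along the tool's axes as they then stand; what a row does not reach is not made up. A row lasts 1/8 s, in which the tool goes at most 62.5 mm and 10.7 degrees, less where a joint would pass 70% of its speed; a pose out of reach is approached as far as the arm can. A call with a number of a shift or a turn outside -1 to 1 is refused whole. A call with a gripper value outside its range is refused whole. OPENING is the opening, from 0 (shut) to 1 (fully open), set as the call begins (- or left out, the last holds). The fingers move at their own pace and stop on an object; the grip force is fixed at half the most. Time passes only in rows, so rows that do not move let the fingers close. It gives the time, the measured TCP pose, the force, the opening and the grip force at its end, in the units of the state.
- get_state(): the state, without advancing time (a new reading comes with each control period).
- capture(name): name is "scene" or "top" or "wrist"; returns the picture (384x512x3 uint8, blue, green, red); there is no depth.
- camera_info(name): a dict with "K" (3x3 intrinsics, pixels), "view" (4x4, takes a point from world to camera coordinates); the wrist camera has in their place "tool_from_camera" (4x4, takes a point from camera to tool coordinates, whose origin is the TCP and whose axes are the flange's). Camera axes: x right, y down, z forward; pixel columns grow to the right and rows downward; lengths in mm; the calibration is good to about 2 mm. A picture is of the moment at which its call begins: read the wrist's pose just before it. camera_info takes no time and is no camera call.
- sign_off(): hands the job in; it is judged then, once.
The state is a dict: "clock": time; "joints": joint angles; "joint_vel": joint speeds; "effort": joint torques, N m; "tcp_pos": TCP position; "eef_rot": TCP orientation; "force": force on the tool from outside, world axes, zero at the start; "torque": the same for the moment, N m; "width": opening from 0.0 (shut) to 1.0 (fully open); "gripper_force": force on a finger pad.
Only numpy, scipy, OpenCV 4.12 (cv2) and the standard library are available. Lean on these libraries where they do the work, as an engineer would, in place of code of your own. Each camera call takes 0.05 s, during which the arm holds its last target. There are 200 camera calls.

TASK

Pick up the ware board by its upright grip, with the bowl standing on it, and slide it into the middle one of the drying rack's three rail pairs. Push it gently home until the back stop has gone all the way back, then let go; keep the bowl upright on the board, do not force the board against rails or stop (about 15 N is plenty, 18 N too much), and leave everything else alone.

Things in the scene. Friction and masses are not known exactly. Their poses are not given: they have to be found in the camera images.
- board: the ware board: plain plywood, 200 mm long (x), 180 wide (y), 8 thick, about 0.2 kg, flat on the table. Origin: centre of its underside, z up, x towards the nose end that enters the rack first. At x = -70 stands its grip, an upright wooden tab 10 mm thick (x), 60 wide (y), 42 high above the board's top; 25 mm of bare board behind it, over 55 mm between it and the bowl
- board_grip (a point): the middle of the board's upright grip tab, 25 mm above the board's top, 33 mm above its underside, 70 mm behind its centre; axes as the board's
- board_nose (a point): the middle of the board's leading edge, at half thickness, 100 mm ahead of its centre
- bowl: a terracotta bowl, 76 mm across, 42 mm high, about 0.09 kg, standing loose on the board about 36 mm ahead of its centre. Origin: centre of its underside
- rack: the drying rack: open-topped frame of four slotted steel uprights, 262 mm high, 240 wide, fixed, carrying three rail pairs one above the other. Origin on the table midway between the rails; x is the direction boards slide in, away from the open mouth, y across, z up. Front uprights at x = -60, back ones at x = 100
- middle_rails: the middle rail pair, empty, the one to use: two facing steel channels. Origin midway between them at the level of the ledge tops a board rests on; x = sliding-in direction, z up. Webs 186 mm apart (3 mm to spare each side of a board), ledges reach 14 mm inward, lips 14 mm above the ledges (6 mm to spare over a board) from x = -75 to 95. Open from above between them. Height varies
- rail_mouth (a point): the mouth of the middle pair, midway between the rails at ledge-top level, x = -92 of the pair. Here the ledges stick out bare (no lip above) from x = -110 to -75 and side cheeks flare outward to x = -116, so that a board's nose can be set down on the ledges before it is slid in under the lips
- bottom_rails: the bottom rail pair, 62 to 74 mm below the middle one, taken already by another board. Origin and axes as for the middle pair
- top_rails: the top rail pair, 86 to 95 mm above the middle one, empty, not to be used. Origin and axes as for the middle pair
- stop (a joint): back stop of the middle pair: a dark rubber-faced bar 110 mm wide, 24 high, across the back of these rails. Value (m): 0 forward to 0.010 all the way back, where it is rigid. It gives stiffly at about 6 N, does not spring back, and starts 0 to 4 mm in. All the way back, its face is somewhere from 52 to 88 mm along the middle rails' x: where exactly has to be felt
- saucer: a small pale plaster dish, 72 mm across, 26 mm high, drying on the board of the bottom rail pair. Bystander. Origin: centre of its underside
- jug: a terracotta mug, 84 mm across, 100 mm high. Bystander. Origin: centre of its underside
- spatula: a spatula lying on the table. Bystander
- brush: a brush lying on the table. Bystander
- plaster_bat: a plaster disc, 170 mm across, 22 mm thick, on the table. Bystander. Origin: centre of its underside
- mould: a plaster mould like a blunt cone, 110 mm across, 70 mm high. Bystander. Origin: centre of its underside
- wedge_block: a dark wooden block, 100 x 50 x 40 mm. Bystander. Origin: centre of its underside
Not all that is in view belongs to the job. What is shaped like the bowl but pink, turquoise or white is not meant.

How it is judged:
By the outcome, as a careful person would: the job done as asked, in the order asked, and still so for the second after the job is handed in, with the robot touching nothing.
It also fails if it takes over 72 s, if anything falls off the work surface, if the arm or the gripper's body presses on something with over 40 N, if the wrist force passes 120 N, or if a joint passes its speed limit or range.

## Working session

There is one attempt and no reset: what is moved stays moved. The work goes in short steps, Python scripts to look and compute and a shell command to move; the robot and the scene stay as the last step left them, time stands still between calls to the robot, and variables do not carry over. Pictures are saved under pics/ and viewed, at most 10 in all, crops included, and the job is handed in when it is done.

```bash
mkdir -p pics; ls; python3 - <<'E'
from plant import *
import cv2, numpy as np
for n in ("scene","top"):
    cv2.imwrite(f"pics/{n}0.png",cv2.resize(capture(n),(800,600),interpolation=cv2.INTER_CUBIC))
    c=camera_info(n); print(n,np.round(c["K"],1).tolist(),np.round(c["view"],3).tolist())
c=camera_info("wrist");print(c)
s=get_state();print(s)
E
```

```text
pics
scene [[396.0, 0.0, 253.7], [0.0, 396.0, 199.4], [0.0, 0.0, 1.0]] [[-0.759, 0.65, 0.021, 357.232], [0.381, 0.47, -0.796, -111.311], [-0.528, -0.597, -0.604, 1781.915], [0.0, 0.0, 0.0, 1.0]]
top [[386.4, 0.0, 254.4], [0.0, 386.4, 188.0], [0.0, 0.0, 1.0]] [[0.009, -1.0, -0.021, 83.735], [-0.998, -0.008, -0.061, 550.071], [0.061, 0.022, -0.998, 1529.454], [0.0, 0.0, 0.0, 1.0]]
{'K': array([[281.32564317,   0.        , 256.92957233],
       [  0.        , 281.32564317, 190.18771998],
       [  0.        ,   0.        ,   1.        ]]), 'tool_from_camera': array([[-3.37782632e-04, -9.56952145e-01, -2.90245549e-01,
         7.44397261e+01],
       [ 9.99999269e-01,  1.37774514e-05, -1.20920630e-03,
        -5.78854580e-01],
       [ 1.16115141e-03, -2.90245745e-01,  9.56951440e-01,
        -1.42133078e+02],
       [ 0.00000000e+00,  0.00000000e+00,  0.00000000e+00,
         1.00000000e+00]])}
{'clock': 0.1, 'joints': array([-1.31858876e+00,  2.59116409e-01,  2.08514809e-02,  1.33370223e+00,
        1.50996670e-05,  1.41818522e+00]), 'joint_vel': array([ 5.91606144e-04,  1.68662343e-04, -1.20741712e-04, -3.36349150e-04,
        9.44710276e-05, -6.20582352e-04]), 'effort': array([ 4.34518341e-03, -5.56696200e+01,  3.45071447e+01,  1.16148233e-02,
       -2.14813322e-04, -3.97937555e-06]), 'tcp_pos': array([ 216.55044603, -505.30587563,  230.74265369]), 'eef_rot': array([-5.85065255e-04,  9.79584906e-01,  2.01030022e-01, -2.16001167e-05]), 'force': array([-0.03207415, -0.28984967, -0.15369521]), 'torque': array([-0.02904416, -0.00652271, -0.07480721]), 'gripper_force': 0.0, 'width': 1.0024191987963027}
```

View pics/scene0.png

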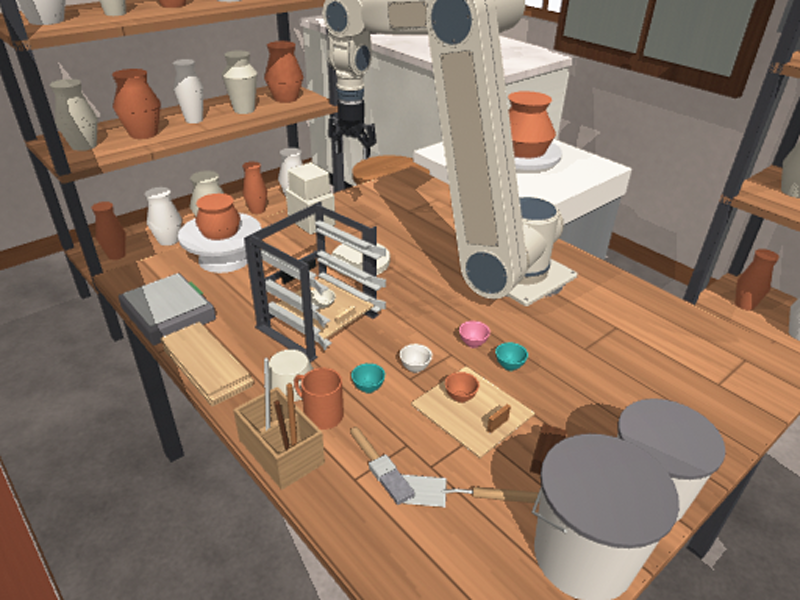

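View pics/top0.png

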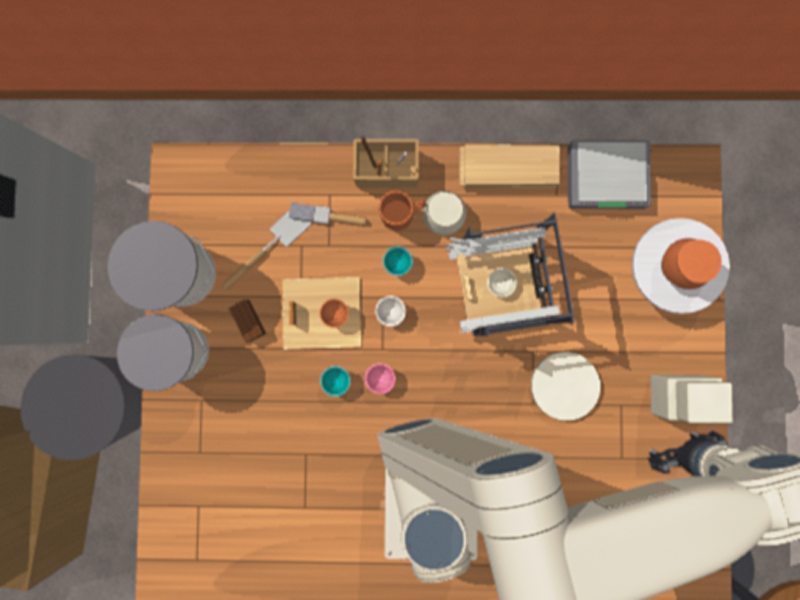

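Candidates for the bowl in the top view: terracotta (334,313) on the board, white (391,311), turquoise (398,262) and (335,381), pink (380,379), plus the terracotta mug (397,209). I choose the terracotta one at (334,313). Its board is centred at about (322,313), with the grip at (293,313) on the left, so the nose points right. The rack mouth faces left at about x=460. Next, close crops.

```bash
python3 - <<'E'
from plant import *
import cv2, numpy as np
t=capture("top")[130:230,175:375]; s=capture("scene")[125:300,150:350]
cv2.imwrite("pics/t1.png",cv2.resize(t,None,fx=4,fy=4,interpolation=cv2.INTER_CUBIC))
cv2.imwrite("pics/s1.png",cv2.resize(s[:115,:115],None,fx=5,fy=5,interpolation=cv2.INTER_CUBIC))
E
```

```text
(no output)
```

View pics/t1.png

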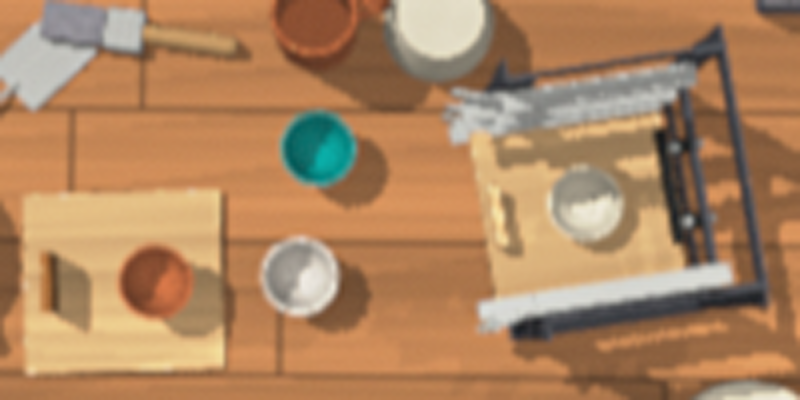

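View pics/s1.png

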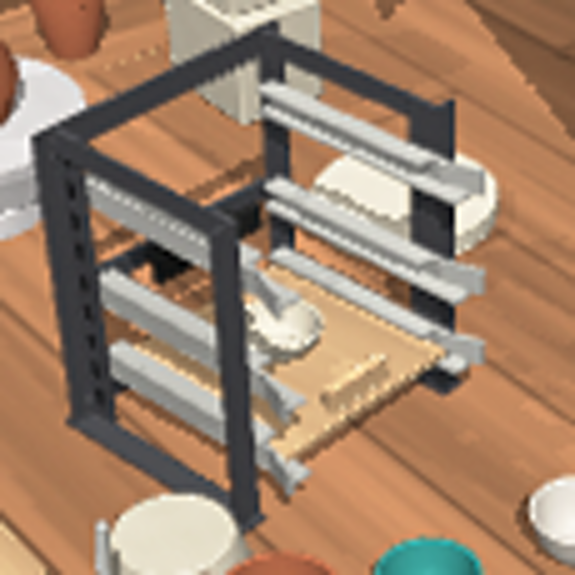

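The crop confirms it. The board's corners are (24,195), (222,189), (224,370), (27,375), the grip is at (48,283) and the bowl at (157,280). The rack's top frame corners are (718,32) and (765,300) in the top crop, and the middle-rail tips in the scene crop are near (298,400) and (480,275).

```bash
cat > h.py <<'E'
from plant import *
import cv2, numpy as np
from scipy.optimize import least_squares
from scipy.spatial.transform import Rotation as R
def cam(n):
    c=camera_info(n)
    if n!="wrist": return np.array(c["K"]),np.array(c["view"])
    s=get_state(); q=s["eef_rot"]; T=np.eye(4)
    T[:3,:3]=R.from_quat([q[1],q[2],q[3],q[0]]).as_matrix(); T[:3,3]=s["tcp_pos"]
    return np.array(c["K"]),np.linalg.inv(T@c["tool_from_camera"])
def proj(P,C):
    K,V=C; p=(V[:3,:3]@np.atleast_2d(P).T).T+V[:3,3]; u=p@K.T; return u[:,:2]/u[:,2:]
def back(uv,z,C):
    K,V=C; d=V[:3,:3].T@np.linalg.inv(K)@[uv[0],uv[1],1]; o=-V[:3,:3].T@V[:3,3]
    return o+d*(z-o[2])/d[2]
def frame(p,L):  # p x,y,yaw ; L local points
    c,s=np.cos(p[2]),np.sin(p[2]); L=np.atleast_2d(L)
    return np.c_[p[0]+c*L[:,0]-s*L[:,1],p[1]+s*L[:,0]+c*L[:,1],L[:,2]]
def where():
    s=get_state(); q=s["eef_rot"]; r=R.from_quat([q[1],q[2],q[3],q[0]]).as_matrix()
    print("t%.2f"%s["clock"],"tcp",s["tcp_pos"].round(1),"tool x heading %.2f"%np.degrees(np.arctan2(r[1,0],r[0,0])),"F",s["force"].round(1),"w%.2f g%.1f"%(s["width"],s["gripper_force"]))
E
python3 - <<'E'
from h import *
T=cam("top");S=cam("scene")
tp=lambda x,y:(175+x/4,130+y/4); sp=lambda x,y:(150+x/5,125+y/5)
px=np.array([tp(24,195),tp(222,189),tp(224,370),tp(27,375)])
# board local: x nose -> image right ; image up = world +x = board... left (y+)
L=np.array([[-100,90,8],[100,90,8],[100,-90,8],[-100,-90,8]])
f=lambda p:(proj(frame(p,L),T)-px).ravel()
b=least_squares(f,[600,150,-1.57]);print("board",b.x[:2].round(1),np.degrees(b.x[2]).round(2),b.fun.round(1))
print("grip tab top",back(tp(48,280),50,T).round(1),"pred",frame(b.x,[-70,0,0]).round(1))
print("bowl",back(tp(157,280),50,T).round(1))
# rack: y+ = left when going -y => world +x
A=[(tp(718,30),[105,120,262],T),(tp(767,300),[105,-120,262],T),(sp(36,138),[105,120,262],S),(sp(270,22),[105,-120,262],S),
 (sp(238,525),[-60,120,0],S),(sp(445,392),[-60,-120,0],S)]
M=[(sp(298,412),[-116,100,1],S),(sp(484,288),[-116,-100,1],S)]
def g(p,full=False):
    r=[proj(frame(p,l),C)[0]-u for u,l,C in A]
    r+=[proj(frame(p,np.array(l)+[0,0,p[3]-1]),C)[0]-u for u,l,C in M]
    return np.ravel(r)
r=least_squares(g,[600,-200,-1.4,110],loss="soft_l1");print("rack",r.x[:2].round(1),np.degrees(r.x[2]).round(2),r.x[3],g(r.x).round(1))
E
```

```text
board [497.9 283.2] -88.07 [ 0.   0.1 -0.2  0.3  0.3 -0.2 -0.1 -0.3]
grip tab top [498. 352.  50.] pred [[495.5 353.1   0. ]]
bowl [498.9 244.7  50. ]
rack [ 574.2 -165. ] -78.68 116.30508031361313 [-2.8 -1.4 -0.4  0.9  0.6  0.3  1.2 -0.5 -1.2 -1.4 -1.1 -4.7  0.1  0.1
 -1.2 -0.1]
```

```bash
python3 -m inch '[{"tz":-0.55,"turn":0.8},{"tz":-0.55,"turn":0.8},{"tz":-0.55,"turn":0.8},{"tx":0.63,"ty":-0.78},{"tx":0.63,"ty":-0.78},{"tx":0.63,"ty":-0.78},{"tx":0.63,"ty":-0.78}]' && python3 -m inch '[{"tx":0.63,"ty":-0.78},{"tx":0.63,"ty":-0.78},{"tx":0.63,"ty":-0.4},{},{},{}]'; python3 - <<'E'
from h import *
where(); c=cam("wrist"); np.save("w1.npy",np.array([c[0].tolist()+[[0]*3],c[1][:,:3].tolist()],dtype=object)) if 0 else np.savez("w1.npz",K=c[0],V=c[1])
im=capture("wrist"); cv2.imwrite("pics/w1raw.png",im); print(proj([[465,-93,116],[647,-57,116]],c))
E
python3 -m inch '[{"ty":-0.6},{"ty":-0.57},{},{},{}]'; python3 - <<'E'
from h import *
where(); c=cam("wrist"); np.savez("w2.npz",K=c[0],V=c[1])
im2=capture("wrist"); cv2.imwrite("pics/w2raw.png",im2)
im=cv2.imread("pics/w1raw.png")
a=np.vstack([i[:215,100:500] for i in (im,im2)]); print(a.shape)
cv2.imwrite("pics/w12.png",cv2.resize(a,None,fx=1.39,fy=1.39,interpolation=cv2.INTER_CUBIC))
E
```

```text
t0.20 tcp [ 216.5 -505.4  230.9] tool x heading 23.19 F [-0.8 -0.3  0.5] w1.00 g0.0
[[ -252.69862754  -495.7569323 ]
 [ -409.86495006 -1328.94352323]]
t0.25 tcp [ 216.6 -505.5  231. ] tool x heading 23.19 F [ 0.7 -0.5 -0.4] w1.00 g0.0
(430, 400, 3)schema error: expected keys tx, ty, tz, turn
schema error: expected keys tx, ty, tz, turn
```

```bash
cat > shot.py <<'E'
import sys; from h import *
n=sys.argv[1]; where(); c=cam("wrist"); np.savez(n+".npz",K=c[0],V=c[1]); cv2.imwrite(f"pics/{n}raw.png",capture("wrist"))
E
python3 -m inch '[{"tx":0,"ty":0,"tz":-0.55,"turn":0.8},{"tx":0,"ty":0,"tz":-0.55,"turn":0.8},{"tx":0,"ty":0,"tz":-0.55,"turn":0.8},{"tx":0.63,"ty":-0.78,"tz":0,"turn":0},{"tx":0.63,"ty":-0.78,"tz":0,"turn":0},{"tx":0.63,"ty":-0.78,"tz":0,"turn":0},{"tx":0.63,"ty":-0.78,"tz":0,"turn":0}]' && python3 -m inch '[{"tx":0.63,"ty":-0.78,"tz":0,"turn":0},{"tx":0.63,"ty":-0.78,"tz":0,"turn":0},{"tx":0.63,"ty":-0.4,"tz":0,"turn":0},{"tx":0.63,"ty":0,"tz":0,"turn":0},{"tx":0,"ty":0,"tz":0,"turn":0},{"tx":0,"ty":0,"tz":0,"turn":0},{"tx":0,"ty":0,"tz":0,"turn":0}]'; python3 shot.py w1
python3 -m inch '[{"tx":0,"ty":-0.6,"tz":0,"turn":0},{"tx":0,"ty":-0.57,"tz":0,"turn":0},{"tx":0,"ty":0,"tz":0,"turn":0},{"tx":0,"ty":0,"tz":0,"turn":0},{"tx":0,"ty":0,"tz":0,"turn":0}]'; python3 shot.py w2;  python3 - <<'E'
from h import *
a=np.vstack([cv2.imread(f"pics/w{i}raw.png")[:215,:] for i in (1,2)]); print(a.shape)
cv2.imwrite("pics/w12.png",cv2.resize(a,None,fx=1.39,fy=1.39,interpolation=cv2.INTER_CUBIC))
E
```

```text
clock: 1.18
tcp_pos: [329.1, -290.9, 330.3]
eef_rot: [0.0, 0.995, 0.097, 0.0]
force: [0.5, 0.6, -0.3]
width: 1.0
gripper_force: 0.0
clock: 2.05
tcp_pos: [453.4, -148.2, 330.5]
eef_rot: [0.0, 0.995, 0.097, 0.0]
force: [-0.4, 0.4, -0.3]
width: 1.0
gripper_force: 0.0
t2.05 tcp [ 453.4 -148.2  330.5] tool x heading 11.13 F [-0.4  0.4 -0.3] w1.00 g0.0
clock: 2.72
tcp_pos: [440.5, -79.8, 330.2]
eef_rot: [0.0, 0.995, 0.097, -0.0]
force: [-0.4, -0.8, -0.0]
width: 1.0
gripper_force: 0.0
t2.73 tcp [440.5 -79.8 330.2] tool x heading 11.13 F [-0.4 -0.8 -0. ] w1.00 g0.0
(430, 512, 3)
```

View pics/w12.png

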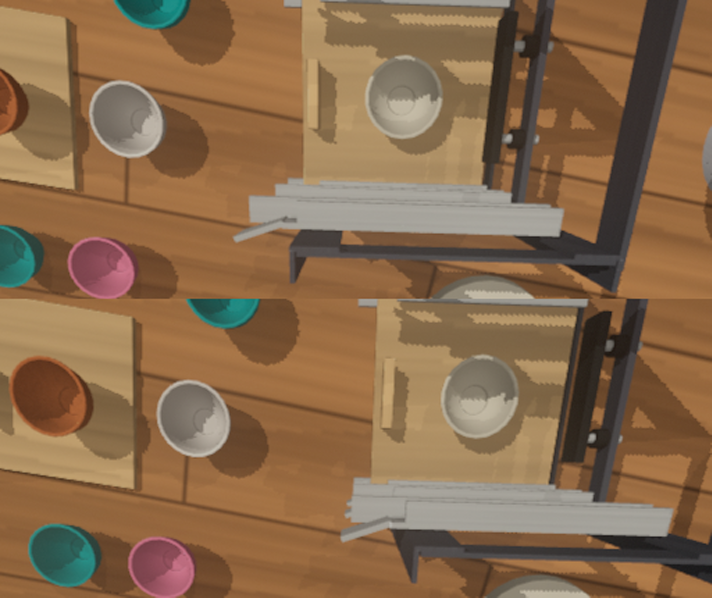

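Both views show the near rails (w1 top-rail tip at about (248,210) and middle tip at about (275,187)) but not the mouth from outside. I'll move out in front of the mouth for an oblique look; it is on the way to the board anyway.

```bash
python3 -m inch '[{"tx":0.2,"ty":-0.75,"tz":0,"turn":0},{"tx":0.2,"ty":-0.75,"tz":0,"turn":0},{"tx":0.3,"ty":-0.75,"tz":0,"turn":0},{"tx":0.3,"ty":-0.75,"tz":0,"turn":0},{"tx":0,"ty":0,"tz":0,"turn":0},{"tx":0,"ty":0,"tz":0,"turn":0},{"tx":0,"ty":0,"tz":0,"turn":0}]'; python3 shot.py w3;  python3 - <<'E'
from h import *
a=cv2.imread("pics/w3raw.png"); c=cam("wrist"); p=[574.2,-165,np.radians(-78.68)]
print(proj(frame(p,[[-110,93,116],[-110,-93,116],[-110,93,206],[-110,-93,206]]),c).round())
cv2.imwrite("pics/w3c.png",cv2.resize(a[:240,262:],(800,768)[:1]+(768,),interpolation=cv2.INTER_CUBIC)[:600])
E
```

```text
clock: 3.65
tcp_pos: [464.4, 108.1, 330.3]
eef_rot: [0.0, 0.995, 0.097, -0.0]
force: [-0.0, -0.2, -0.1]
width: 1.002
gripper_force: 0.0
t3.65 tcp [464.4 108.1 330.3] tool x heading 11.09 F [-0.  -0.2 -0.1] w1.00 g0.0
[[415.  37.]
 [393. 193.]
 [473.  12.]
 [434. 220.]]
```

View pics/w3c.png

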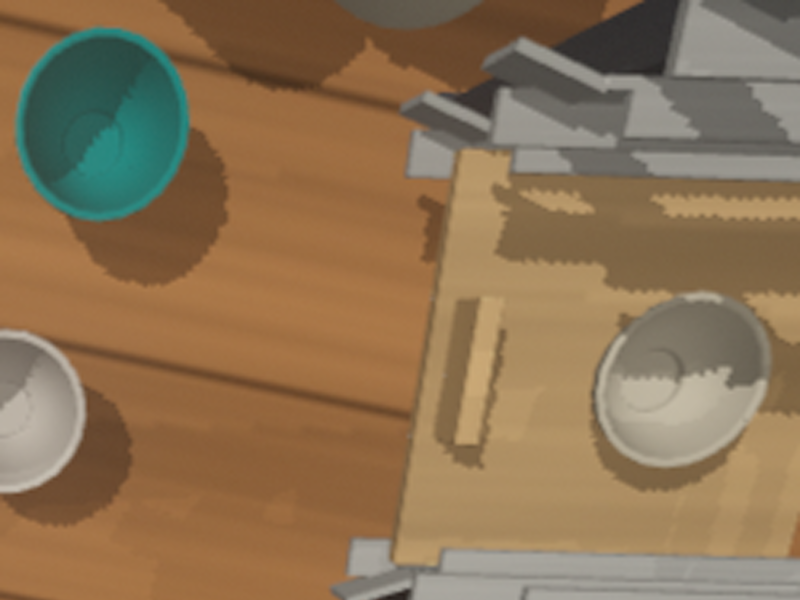

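Far stack: the bottom ledge tip runs (408,132)-(408,178) and the middle ledge tip (495,90)-(492,145). Near stack: the bottom ledge tip is at (349,540)-(348,572) and the middle ledge begins at about (413,574). I need the part just below, enlarged.

```bash
python3 - <<'E'
from h import *
a=cv2.imread("pics/w3raw.png")
u=cv2.resize(a[160:235,352:492],None,fx=5.7,fy=5.7,interpolation=cv2.INTER_CUBIC)
cv2.imwrite("pics/w3d.png",u); print(u.shape)
E
```

```text
(428, 798, 3)
```

View pics/w3d.png

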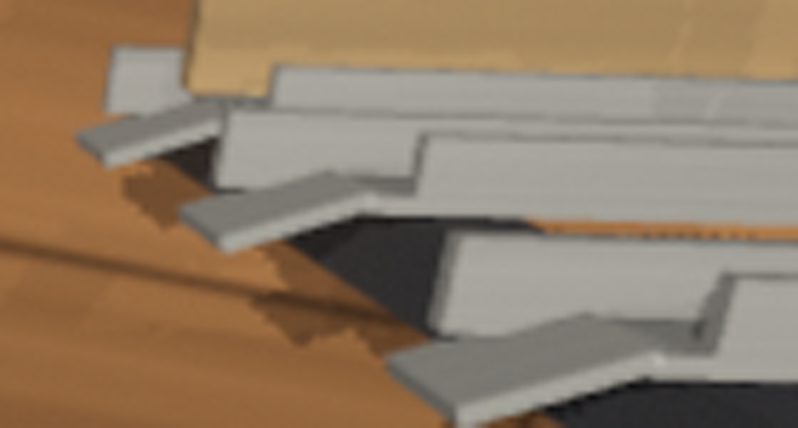

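Near inner front ledge corners in this crop: bottom (113,47), middle (228,110), top (452,232). Together with the far corners that fixes the rack; now I fit it.

```bash
python3 - <<'E'
from h import *
d=np.load("w3.npz"); W=(d["K"],d["V"]); T=cam("top");S=cam("scene")
e=lambda x,y:(352+x/5.7,160+y/5.7); f=lambda x,y:(262+x/3.2,y/3.2)
tp=lambda x,y:(175+x/4,130+y/4); sp=lambda x,y:(150+x/5,125+y/5)
A=[(e(228,110),[-110,-79,0],W,0,1),(e(113,47),[-110,-79,0],W,1,1),(e(452,232),[-110,-79,0],W,2,1),
(f(492,145),[-110,79,0],W,0,1),(f(406,178),[-110,79,0],W,1,1)]
B=[(tp(718,30),[105,120,262],T,None,.5),(tp(767,300),[105,-120,262],T,None,.5),(sp(36,138),[105,120,262],S,None,.5),(sp(270,22),[105,-120,262],S,None,.5)]
def g(p,D):
    return np.ravel([w*(proj(frame(p,np.array(l,float)+[0,0,0 if k is None else p[3+k]]),C)[0]-u) for u,l,C,k,w in D])
for D in (A,A+B):
    r=least_squares(g,[574,-165,-1.37,116,50,205],args=(D,))
    print(r.x[:2].round(1),np.degrees(r.x[2]).round(2),r.x[3:].round(1),r.fun.round(1)); print("mouth",frame(r.x,[-92,0,r.x[3]]).round(1))
E
```

```text
[ 575.5 -163.5] -80.68 [116.7  48.4 202.8] [ 0.1 -0.  -0.  -0.2 -0.1  0.2 -0.1  0.1  0.1 -0.2]
mouth [[560.6 -72.7 116.7]]
[ 575.8 -164. ] -80.55 [115.8  47.4 201.8] [ 0.4 -0.1  0.2 -0.3  0.1 -0.1 -0.1  0.3  0.  -0.  -0.9 -0.5 -0.8  0.8
  0.2 -0.1  1.2 -0.2]
mouth [[560.7 -73.2 115.8]]
```

```bash
python3 -m inch '[{"tx":0.26,"ty":-0.78,"tz":0,"turn":0},{"tx":0.26,"ty":-0.78,"tz":0,"turn":0},{"tx":0.26,"ty":-0.78,"tz":0,"turn":0},{"tx":0.26,"ty":-0.78,"tz":0.2,"turn":0},{"tx":0.27,"ty":-0.78,"tz":0.5,"turn":0},{"tx":0,"ty":0,"tz":0.7,"turn":0.92},{"tx":0,"ty":0,"tz":0.6,"turn":0.92},{"tx":0,"ty":0,"tz":0,"turn":0},{"tx":0,"ty":0,"tz":0,"turn":0},{"tx":0,"ty":0,"tz":0,"turn":0}]'; python3 shot.py w4;  python3 - <<'E'
import plant
print([ (n,getattr(plant,n)) for n in dir(plant) if 'offset' in n.lower()], [n for n in dir(plant) if n[0]!='_'][:40])
from h import *
a=cv2.imread("pics/w4raw.png"); cv2.imwrite("pics/w4.png",cv2.resize(a,(800,600),interpolation=cv2.INTER_CUBIC))
print(proj([[495.5,353.1,50]],cam("wrist"))*800/512)
E
```

```text
clock: 4.95
tcp_pos: [519.4, 239.2, 216.0]
eef_rot: [-0.048, 0.992, 0.116, -0.011]
force: [-0.2, 0.0, -0.2]
width: 1.0
gripper_force: 0.0
t4.95 tcp [519.4 239.2 216. ] tool x heading 13.42 F [-0.2  0.  -0.2] w1.00 g0.0
[('grasp_offset', -18.700000000000003)] ['MotionError', 'camera_info', 'capture', 'get_state', 'grasp_offset', 'sign_off']
[[268.4201673  261.70347204]]
```

View pics/w4.png

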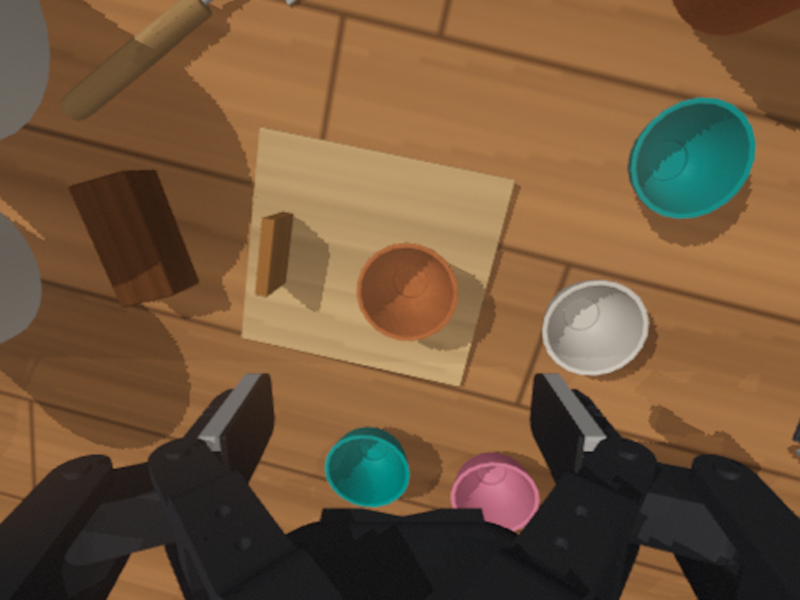

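The tool stopped short at (519,239) and is tilted, so a joint limit is likely. Checking the joints.

```bash
python3 -c "
from h import *
where(); s=get_state(); print(s['joints'].round(3), s['joint_vel'].round(2))"
```

```text
t5.00 tcp [519.3 239.2 215.9] tool x heading 13.42 F [0.2 0.8 0.4] w1.00 g0.0
[0.233 0.3   0.037 1.319 0.099 3.141] [ 0.    0.   -0.01 -0.01  0.    0.  ]
```

j6 is at its limit, so I need the half-turned grasp (tool x heading about 182°). Turning back.

```bash
R='{"tx":0,"ty":0,"tz":0,"turn":-1}'; python3 -m inch '[{"tx":0,"ty":0,"tz":-0.5,"turn":-1},{"tx":0,"ty":0,"tz":-0.5,"turn":-1},{"tx":0,"ty":0,"tz":0,"turn":-1},{"tx":0,"ty":0,"tz":0,"turn":-1},{"tx":0,"ty":0,"tz":0,"turn":-1},{"tx":0,"ty":0,"tz":0,"turn":-1},{"tx":0,"ty":0,"tz":0,"turn":-1},{"tx":0,"ty":0,"tz":0,"turn":-1},{"tx":0,"ty":0,"tz":0,"turn":-1},{"tx":0,"ty":0,"tz":0,"turn":-1}]'; python3 -c "
from h import *
where(); s=get_state(); print(s['joints'].round(3),s['eef_rot'].round(4))"
```

```text
clock: 6.25
tcp_pos: [521.1, 233.6, 275.3]
eef_rot: [-0.049, 0.849, 0.526, 0.01]
force: [-0.8, 0.2, 0.1]
width: 1.001
gripper_force: 0.0
t6.25 tcp [521.1 233.6 275.3] tool x heading 63.42 F [-0.8  0.2  0.1] w1.00 g0.0
[0.223 0.288 0.169 1.465 0.099 2.254] [-0.0487  0.849   0.526   0.01  ]
```

The saturation left a persistent 5.7° sideways tilt (j5). Pushing against the opposite j6 limit should undo it. There's enough time (about 12 s), so I turn on to the lower limit.

```bash
cat > j.py <<'E'
from h import *
where(); s=get_state(); q=s["eef_rot"]; r=R.from_quat([q[1],q[2],q[3],q[0]]).as_matrix(); a=s["joints"][0]; z=r[:,2]
print("j",s["joints"].round(3),"tilt rad %.2f tan %.2f deg"%(np.degrees(z[0]*np.cos(a)+z[1]*np.sin(a)),np.degrees(-z[0]*np.sin(a)+z[1]*np.cos(a))), "world tilt",np.degrees(z[:2]).round(2))
E
python3 j.py
python3 -m inch '[{"tx":0,"ty":0,"tz":0,"turn":-1},{"tx":0,"ty":0,"tz":0,"turn":-1},{"tx":0,"ty":0,"tz":0,"turn":-1},{"tx":0,"ty":0,"tz":0,"turn":-1},{"tx":0,"ty":0,"tz":0,"turn":-1},{"tx":0,"ty":0,"tz":0,"turn":-1},{"tx":0,"ty":0,"tz":0,"turn":-1},{"tx":0,"ty":0,"tz":0,"turn":-1},{"tx":0,"ty":0,"tz":0,"turn":-1},{"tx":0,"ty":0,"tz":0,"turn":-1}]' >/dev/null
python3 -m inch '[{"tx":0,"ty":0,"tz":0,"turn":-1},{"tx":0,"ty":0,"tz":0,"turn":-1},{"tx":0,"ty":0,"tz":0,"turn":-1},{"tx":0,"ty":0,"tz":0,"turn":-1},{"tx":0,"ty":0,"tz":0,"turn":-1},{"tx":0,"ty":0,"tz":0,"turn":-1},{"tx":0,"ty":0,"tz":0,"turn":-1},{"tx":0,"ty":0,"tz":0,"turn":-1},{"tx":0,"ty":0,"tz":0,"turn":-1},{"tx":0,"ty":0,"tz":0,"turn":-1}]' >/dev/null
python3 -m inch '[{"tx":0,"ty":0,"tz":0,"turn":-1},{"tx":0,"ty":0,"tz":0,"turn":-1},{"tx":0,"ty":0,"tz":0,"turn":-1},{"tx":0,"ty":0,"tz":0,"turn":-1},{"tx":0,"ty":0,"tz":0,"turn":-1},{"tx":0,"ty":0,"tz":0,"turn":-1},{"tx":0,"ty":0,"tz":0,"turn":-1},{"tx":0,"ty":0,"tz":0,"turn":-1},{"tx":0,"ty":0,"tz":0,"turn":-1},{"tx":0,"ty":0,"tz":0,"turn":-1}]' >/dev/null
python3 -m inch '[{"tx":0,"ty":0,"tz":0,"turn":-1},{"tx":0,"ty":0,"tz":0,"turn":-1},{"tx":0,"ty":0,"tz":0,"turn":-1},{"tx":0,"ty":0,"tz":0,"turn":-1},{"tx":0,"ty":0,"tz":0,"turn":-1},{"tx":0,"ty":0,"tz":0,"turn":-1},{"tx":0,"ty":0,"tz":0,"turn":-1},{"tx":0,"ty":0,"tz":0,"turn":-1},{"tx":0,"ty":0,"tz":0,"turn":-1},{"tx":0,"ty":0,"tz":0,"turn":-1}]' >/dev/null
python3 -m inch '[{"tx":0,"ty":0,"tz":0,"turn":-1},{"tx":0,"ty":0,"tz":0,"turn":-1},{"tx":0,"ty":0,"tz":0,"turn":-1},{"tx":0,"ty":0,"tz":0,"turn":-1},{"tx":0,"ty":0,"tz":0,"turn":-1},{"tx":0,"ty":0,"tz":0,"turn":-1},{"tx":0,"ty":0,"tz":0,"turn":-1},{"tx":0,"ty":0,"tz":0,"turn":-1},{"tx":0,"ty":0,"tz":0,"turn":-1},{"tx":0,"ty":0,"tz":0,"turn":-1}]' >/dev/null
python3 -m inch '[{"tx":0,"ty":0,"tz":0,"turn":-1},{"tx":0,"ty":0,"tz":0,"turn":-1},{"tx":0,"ty":0,"tz":0,"turn":-1},{"tx":0,"ty":0,"tz":0,"turn":-1},{"tx":0,"ty":0,"tz":0,"turn":-1},{"tx":0,"ty":0,"tz":0,"turn":-1},{"tx":0,"ty":0,"tz":0,"turn":-1},{"tx":0,"ty":0,"tz":0,"turn":-1},{"tx":0,"ty":0,"tz":0,"turn":-1},{"tx":0,"ty":0,"tz":0,"turn":-1}]' >/dev/null
python3 j.py
```

```text
t6.25 tcp [521.1 233.6 275.3] tool x heading 63.42 F [-0.8  0.2  0.1] w1.00 g0.0
j [0.223 0.288 0.169 1.465 0.099 2.254] tilt rad -0.73 tan 5.64 deg world tilt [-1.96  5.34]
t13.75 tcp [521.1 233.6 275.3] tool x heading 3.64 F [ 0.4  0.7 -0.7] w1.00 g0.0
j [ 0.223  0.288  0.169  1.465  0.099 -2.981] tilt rad -0.72 tan 5.64 deg world tilt [-1.95  5.34]
```

```bash

python3 -m inch '[{"tx":0,"ty":0,"tz":0,"turn":-1},{"tx":0,"ty":0,"tz":0,"turn":-0.85},{"tx":0,"ty":0.3,"tz":0,"turn":0},{"tx":0,"ty":0,"tz":0,"turn":0}]' >/dev/null;python3 j.py; python3 -m inch '[{"tx":0,"ty":0.3,"tz":0,"turn":0},{"tx":0,"ty":0,"tz":0,"turn":0}]' >/dev/null;python3 j.py
```

```text
t14.25 tcp [523.4 223.3 272.8] tool x heading 11.86 F [-0.6  0.2  0.6] w1.00 g0.0
j [ 0.208  0.286  0.161  1.46   0.092 -3.141] tilt rad -0.80 tan 5.25 deg world tilt [-1.86  4.97]
t14.50 tcp [525.4 213.9 270.8] tool x heading 11.06 F [ 0.1  0.6 -0.2] w1.00 g0.0
j [ 0.194  0.284  0.154  1.455  0.085 -3.141] tilt rad -0.84 tan 4.86 deg world tilt [-1.76  4.61]
```

```bash

python3 -m inch '[{"tx":0,"ty":0,"tz":0,"turn":-1},{"tx":0,"ty":0,"tz":0,"turn":0}]' >/dev/null;python3 j.py; python3 -m inch '[{"tx":0,"ty":0.9,"tz":0,"turn":0},{"tx":0,"ty":0,"tz":0,"turn":0}]' >/dev/null;python3 j.py
```

```text
t14.75 tcp [519.4 237.7 270.9] tool x heading 14.09 F [-0.4  0.7  0.8] w1.00 g0.0
j [ 0.247  0.288  0.16   1.451  0.068 -3.141] tilt rad -0.42 tan 3.90 deg world tilt [-1.36  3.68]
t15.00 tcp [527.9 208.3 266.9] tool x heading 11.57 F [ 0.6  0.2 -0.3] w1.00 g0.0
j [ 0.203  0.284  0.146  1.441  0.048 -3.141] tilt rad -0.48 tan 2.74 deg world tilt [-1.02  2.58]
```

```bash

python3 -m inch '[{"tx":0,"ty":0,"tz":0,"turn":-1},{"tx":0,"ty":0.9,"tz":0,"turn":0},{"tx":0,"ty":0,"tz":0,"turn":0}]' >/dev/null;python3 j.py; python3 -m inch '[{"tx":0,"ty":0.3,"tz":0,"turn":0},{"tx":0,"ty":0,"tz":0,"turn":0}]' >/dev/null;python3 j.py
```

```text
t15.38 tcp [530.1 204.  265.5] tool x heading 12.21 F [ 0.4  0.3 -0.1] w1.00 g0.0
j [ 0.214  0.285  0.145  1.435  0.011 -3.141] tilt rad -0.26 tan 0.61 deg world tilt [-0.38  0.54]
t15.62 tcp [532.1 194.9 265.4] tool x heading 11.46 F [ 0.1 -0.6  0.2] w1.00 g0.0
j [ 0.201  0.284  0.142  1.434  0.004 -3.141] tilt rad -0.25 tan 0.22 deg world tilt [-0.29  0.17]
```

```bash

python3 -m inch '[{"tx":0,"ty":0,"tz":0,"turn":1},{"tx":0,"ty":0,"tz":0,"turn":1},{"tx":0,"ty":0,"tz":0,"turn":1},{"tx":0,"ty":0,"tz":0,"turn":1},{"tx":0,"ty":0,"tz":0,"turn":1},{"tx":0,"ty":0,"tz":0,"turn":1},{"tx":0,"ty":0,"tz":0,"turn":1},{"tx":0,"ty":0,"tz":0,"turn":1},{"tx":0,"ty":0,"tz":0,"turn":1},{"tx":0,"ty":0,"tz":0,"turn":1}]' >/dev/null
python3 -m inch '[{"tx":0,"ty":0,"tz":0,"turn":1},{"tx":0,"ty":0,"tz":0,"turn":1},{"tx":0,"ty":0,"tz":0,"turn":1},{"tx":0,"ty":0,"tz":0,"turn":1},{"tx":0,"ty":0,"tz":0,"turn":1},{"tx":0,"ty":0,"tz":0,"turn":1},{"tx":0,"ty":0,"tz":0,"turn":1},{"tx":0,"ty":0,"tz":0,"turn":1},{"tx":0,"ty":0,"tz":0,"turn":1},{"tx":0,"ty":0,"tz":0,"turn":1}]' >/dev/null
python3 -m inch '[{"tx":0,"ty":0,"tz":0,"turn":1},{"tx":0,"ty":0,"tz":0,"turn":1},{"tx":0,"ty":0,"tz":0,"turn":1},{"tx":0,"ty":0,"tz":0,"turn":1},{"tx":0,"ty":0,"tz":0,"turn":1},{"tx":0,"ty":0,"tz":0,"turn":1},{"tx":0,"ty":0,"tz":0,"turn":1},{"tx":0,"ty":0,"tz":0,"turn":1},{"tx":0,"ty":0,"tz":0,"turn":1},{"tx":0,"ty":0,"tz":0,"turn":1}]' >/dev/null
python3 -m inch '[{"tx":0,"ty":0,"tz":0,"turn":1},{"tx":0,"ty":0,"tz":0,"turn":1},{"tx":0,"ty":0,"tz":0,"turn":1},{"tx":0,"ty":0,"tz":0,"turn":1},{"tx":0,"ty":0,"tz":0,"turn":1},{"tx":0,"ty":0,"tz":0,"turn":1},{"tx":0,"ty":0,"tz":0,"turn":1},{"tx":0,"ty":0,"tz":0,"turn":0.9}]' >/dev/null
python3 j.py
```

```text
t20.38 tcp [532.  195.4 265.4] tool x heading -178.15 F [-0.5 -0.5 -1.3] w1.00 g0.0
j [0.202 0.284 0.142 1.434 0.004 0.17 ] tilt rad -0.25 tan 0.23 deg world tilt [-0.29  0.18]
```

```bash
python3 - <<'E'
from h import *
d=np.load("w4.npz"); W=(d["K"],d["V"]); T=cam("top")
px=np.array([(261,128),(516,181),(462,386),(242,338)])*512/800
pt=np.array([(175+x/4,130+y/4) for x,y in [(24,195),(222,189),(224,370),(27,375)]])
L=np.array([[-100,90,8],[100,90,8],[100,-90,8],[-100,-90,8]])
f=lambda p:np.r_[(proj(frame(p,L),W)-px).ravel(),(proj(frame(p,L),T)-pt).ravel()*0]
b=least_squares(f,[497,283,-1.54]);print(b.x[:2].round(1),np.degrees(b.x[2]),b.fun.round(1)[:8])
print(frame(b.x,[-70,0,0]),back(np.array([267,254])*.64,50,W),"bowl",back(np.array([407,286])*.64,50,W))
E
```

```text
[499.4 285.5] -87.67192923366805 [-0.5 -0.3  0.6 -0.6 -0.5  0.9  0.2  0.4]
[[496.51854341 355.45408419   0.        ]] [501.08145044 354.9826686   50.        ] bowl [504.01256595 249.28696475  50.        ]
```

```bash

python3 -m inch '[{"tx":0.16,"ty":0.89,"tz":0,"turn":0},{"tx":0.16,"ty":0.89,"tz":0,"turn":0},{"tx":0.16,"ty":0.89,"tz":0,"turn":0},{"tx":0,"ty":0,"tz":0.8,"turn":-0.05},{"tx":0,"ty":0,"tz":0.8,"turn":0},{"tx":0,"ty":0,"tz":0.8,"turn":0},{"tx":0,"ty":0,"tz":0,"turn":0},{"tx":0,"ty":0,"tz":0,"turn":0}]' 0.6 >/dev/null
python3 j.py; python3 shot.py w5; python3 - <<'E'
from h import *
a=cv2.imread("pics/w5raw.png"); cv2.imwrite("pics/w5.png",cv2.resize(a[150:],None,fx=1.56,fy=1.56,interpolation=cv2.INTER_CUBIC))
E
```

```text
t21.38 tcp [497.8 355.2 123.9] tool x heading -177.75 F [ 0.7 -0.3  0.1] w0.59 g0.0
j [ 0.48   0.41  -0.03   1.131  0.005  0.441] tilt rad -0.07 tan 0.28 deg world tilt [-0.19  0.22]
t21.38 tcp [497.8 355.2 123.9] tool x heading -177.75 F [ 0.7 -0.3  0.1] w0.59 g0.0
```

View pics/w5.png

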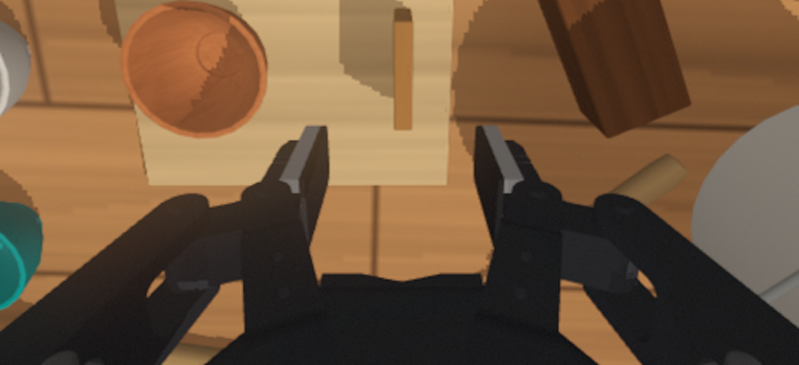

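The tab's top edge runs (403,12)-(403,130), centred between the fingers, with the bowl well clear on the left. I backproject to check the lateral centring.

```bash
python3 - <<'E'
from h import *
d=np.load("w5.npz"); W=(d["K"],d["V"])
for y in (12,130): print(back((403/1.56,150+y/1.56),50,W).round(1))
E
python3 -m inch '[{"tx":0,"ty":0,"tz":0.7,"turn":0},{"tx":0,"ty":0,"tz":0.6,"turn":0},{"tx":0,"ty":0,"tz":0.3,"turn":0},{"tx":0,"ty":0,"tz":0.15,"turn":0},{"tx":0,"ty":0,"tz":0,"turn":0},{"tx":0,"ty":0,"tz":0,"turn":0}]' >/dev/null; python3 j.py
```

```text
[462.9 356.1  50. ]
[527.  358.7  50. ]
t22.18 tcp [497.3 355.4  18.4] tool x heading -177.76 F [ 0.6 -0.1 -0.5] w0.60 g0.0
j [ 0.481  0.494 -0.185  0.892  0.005  0.442] tilt rad -0.05 tan 0.27 deg world tilt [-0.17  0.22]
```

```bash

python3 -m inch '[{"tx":0,"ty":0,"tz":0,"turn":0},{"tx":0,"ty":0,"tz":0,"turn":0},{"tx":0,"ty":0,"tz":0,"turn":0},{"tx":0,"ty":0,"tz":0,"turn":0},{"tx":0,"ty":0,"tz":0,"turn":0},{"tx":0,"ty":0,"tz":0,"turn":0},{"tx":0,"ty":0,"tz":0,"turn":0}]' 0 ; python3 -m inch '[{"tx":0,"ty":0,"tz":-0.08,"turn":0},{"tx":0,"ty":0,"tz":-0.2,"turn":0},{"tx":0,"ty":0,"tz":-0.3,"turn":0},{"tx":0,"ty":0,"tz":-0.2,"turn":0},{"tx":0,"ty":0,"tz":-0.1,"turn":0},{"tx":0,"ty":0,"tz":0,"turn":0},{"tx":0,"ty":0,"tz":0,"turn":0}]'; python3 j.py; python3 shot.py w6; python3 - <<'E'
from h import *
cv2.imwrite("pics/s6raw.png",capture("scene"))
a=cv2.imread("pics/w6raw.png")[:230,40:360]; b=cv2.imread("pics/s6raw.png")[200:320,230:397]
a=cv2.resize(a,(417,300));b=cv2.resize(b,(417,300),interpolation=cv2.INTER_CUBIC)
cv2.imwrite("pics/c6.png",cv2.resize(np.vstack([a,b]),None,fx=1,fy=1))
E
```

```text
clock: 23.05
tcp_pos: [496.7, 355.2, 17.5]
eef_rot: [-0.002, -0.02, 1.0, 0.002]
force: [-0.5, 0.7, 6.1]
width: 0.108
gripper_force: 59.4
clock: 23.92
tcp_pos: [496.5, 354.7, 69.2]
eef_rot: [-0.003, -0.02, 1.0, 0.001]
force: [0.3, 0.2, -2.4]
width: 0.103
gripper_force: 58.5
t23.93 tcp [496.5 354.7  69.2] tool x heading -177.76 F [ 0.3  0.2 -2.4] w0.10 g58.5
j [ 0.481  0.449 -0.117  1.009  0.005  0.441] tilt rad -0.23 tan 0.27 deg world tilt [-0.33  0.14]
t23.93 tcp [496.5 354.7  69.2] tool x heading -177.76 F [ 0.3  0.2 -2.4] w0.10 g58.5
```

View pics/c6.png

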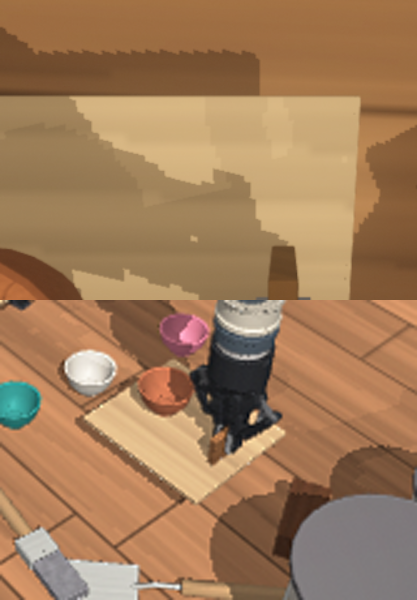

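The board is lifted level, and the bowl stands upright on it behind the gripper. The board's tail corner is at (358,97) in the upper crop, which gives the in-hand pose. That was my tenth picture, so from here I go by numbers and force.

```bash
python3 - <<'E'
from h import *
d=np.load("w6.npz"); W=(d["K"],d["V"]); im=cv2.imread("pics/w6raw.png")
g=cv2.cvtColor(im,cv2.COLOR_BGR2GRAY).astype(np.float32)
c=cv2.cornerSubPix(g,np.array([[[314.7,74.4]]],np.float32),(5,5),(-1,-1),(3,30,.01)).ravel();print(c)
# upper edge line: strongest vertical gradient per column
gy=cv2.Sobel(im[:,:,0].astype(np.float32),cv2.CV_32F,0,1)
cols=[140,250,290]; e=[(u,60+np.argmax(gy[60:90,u])) for u in cols]
gx=-cv2.Sobel(im[:,:,0].astype(np.float32),cv2.CV_32F,1,0)
r=[(300+np.argmax(gx[v,300:325]),v) for v in (90,120,150,180)]
print(e,r)
for p in [c]+e+r: print(back(p,59.7,W).round(1))
E
```

```text
[316.07266  74.04746]
[(140, np.int64(73)), (250, np.int64(73)), (290, np.int64(73))] [(np.int64(315), 90), (np.int64(314), 120), (np.int64(312), 150), (np.int64(310), 180)]
[406.7 381.8  59.7]
[409.7 293.5  59.7]
[407.5 348.6  59.7]
[406.7 368.7  59.7]
[414.3 382.   59.7]
[429.1 382.9  59.7]
[444.9 383.4  59.7]
[461.6 383.8  59.7]
```

```bash

python3 -m inch '[{"tx":0,"ty":0,"tz":-0.15,"turn":-0.2},{"tx":0,"ty":0,"tz":-0.25,"turn":-0.25},{"tx":0,"ty":0,"tz":-0.3,"turn":-0.28},{"tx":0,"ty":0,"tz":-0.3,"turn":-0.3},{"tx":0,"ty":0,"tz":-0.25,"turn":-0.25},{"tx":0,"ty":0,"tz":-0.16,"turn":-0.15}]' >/dev/null;python3 -m inch '[{"tx":0,"ty":-0.15,"tz":0,"turn":0},{"tx":0.02,"ty":-0.3,"tz":0,"turn":0},{"tx":0.02,"ty":-0.45,"tz":0,"turn":0},{"tx":0.02,"ty":-0.5,"tz":0,"turn":0},{"tx":0.02,"ty":-0.5,"tz":0,"turn":0},{"tx":0.02,"ty":-0.5,"tz":0,"turn":0},{"tx":0.01,"ty":-0.45,"tz":0,"turn":0},{"tx":0,"ty":-0.4,"tz":0,"turn":0},{"tx":0,"ty":-0.25,"tz":0,"turn":0},{"tx":0,"ty":-0.16,"tz":0,"turn":0}]' >/dev/null;  python3 -m inch '[{"tx":0,"ty":0,"tz":0,"turn":0},{"tx":0,"ty":0,"tz":0,"turn":0}]'>/dev/null; python3 j.py
cat > rk.py <<'E'
from h import *
s=get_state(); q=s["eef_rot"]; r=R.from_quat([q[1],q[2],q[3],q[0]]).as_matrix(); a=np.radians(-80.6); c,n=np.cos(a),np.sin(a)
M=np.array([[c,n],[-n,c]]); p=M@(s["tcp_pos"][:2]-[575.5,-163.7]); f=M@s["force"][:2]
print("t%.2f nose x %.1f lat y %.1f under-ledge z %.1f | tool yaw err %.2f | F along %.1f lat %.1f z %.1f | w %.3f g %.0f tq"%(s["clock"],p[0]+170,p[1],s["tcp_pos"][2]-17.5-116.5,np.degrees(np.arctan2(-r[1,1],-r[0,1])-a),f[0],f[1],s["force"][2],s["width"],s["gripper_force"]),s["torque"].round(2))
E
python3 rk.py; python3 shot.py w7; python3 - <<'E'
from h import *
im=cv2.imread("pics/w7raw.png"); c=cam("wrist")
p=[575.5,-163.7,np.radians(-80.6)]
for n,P in dict(mn=[-110,-79,116.5],mf=[-110,79,116.5],tn=[-110,-79,202.5],tf=[-110,79,202.5]).items(): print(n,proj(frame(p,P),c).round(1))
E
```

```text
t26.27 tcp [526.4 137.3 153.5] tool x heading -170.58 F [ 1.   0.2 -2.6] w0.10 g58.6
j [ 0.099  0.285 -0.142  1.148  0.003 -0.065] tilt rad -0.28 tan 0.20 deg world tilt [-0.3   0.17]
t26.27 nose x -135.0 lat y 0.7 under-ledge z 19.5 | tool yaw err 0.02 | F along 0.0 lat 1.0 z -2.6 | w 0.105 g 59 tq [0.24 0.04 0.01]
t26.27 tcp [526.4 137.3 153.5] tool x heading -170.58 F [ 1.   0.2 -2.6] w0.10 g58.6
mn [[-69.   94.6]]
mf [[ -0.6 313.5]]
tn [[-377.3   83.3]]
tf [[-160.7  443. ]]
```

```bash

python3 -m inch '[{"tx":0.01,"ty":-0.05,"tz":0.06,"turn":0},{"tx":0,"ty":-0.09,"tz":0.1,"turn":0},{"tx":0,"ty":-0.08,"tz":0.1,"turn":0},{"tx":0,"ty":0,"tz":0,"turn":0},{"tx":0,"ty":0,"tz":0,"turn":0}]' >/dev/null; python3 rk.py
python3 -m inch '[{"tx":0,"ty":-0.06,"tz":0,"turn":0},{"tx":0,"ty":-0.08,"tz":0,"turn":0},{"tx":0,"ty":0,"tz":0,"turn":0}]' >/dev/null; python3 rk.py
python3 -m inch '[{"tx":0,"ty":-0.06,"tz":0,"turn":0},{"tx":0,"ty":-0.06,"tz":0,"turn":0},{"tx":0,"ty":0,"tz":0,"turn":0}]' >/dev/null; python3 rk.py
```

```text
t26.95 nose x -121.3 lat y 0.1 under-ledge z 4.0 | tool yaw err -0.03 | F along -0.3 lat -0.8 z -2.6 | w 0.106 g 59 tq [0.19 0.03 0.03]
t27.32 nose x -112.6 lat y 0.1 under-ledge z 4.0 | tool yaw err -0.04 | F along 0.2 lat 0.2 z -2.2 | w 0.109 g 59 tq [ 0.21  0.05 -0.03]
t27.70 nose x -105.5 lat y 0.1 under-ledge z 3.9 | tool yaw err -0.03 | F along -0.3 lat 0.2 z -3.2 | w 0.105 g 59 tq [0.17 0.09 0.03]
```

```bash

python3 -m inch '[{"tx":0,"ty":-0.06,"tz":0,"turn":0},{"tx":0,"ty":-0.08,"tz":0,"turn":0},{"tx":0,"ty":-0.05,"tz":0,"turn":0},{"tx":0,"ty":0,"tz":0,"turn":0}]' >/dev/null; python3 rk.py
for i in 1; do python3 -m inch '[{"tx":0,"ty":0,"tz":0.03,"turn":0},{"tx":0,"ty":0,"tz":0,"turn":0}]' >/dev/null; python3 rk.py; done
python3 -m inch '[{"tx":0,"ty":0,"tz":0.02,"turn":0},{"tx":0,"ty":0,"tz":0,"turn":0}]' >/dev/null; python3 rk.py
```

```text
t28.20 nose x -94.1 lat y 0.1 under-ledge z 3.8 | tool yaw err -0.03 | F along -0.0 lat 0.3 z -3.0 | w 0.107 g 59 tq [ 0.19  0.07 -0.01]
t28.45 nose x -94.4 lat y 0.2 under-ledge z 2.1 | tool yaw err -0.00 | F along 0.3 lat 0.4 z -0.3 | w 0.106 g 59 tq [-0.08 -0.02 -0.08]
t28.70 nose x -94.6 lat y 0.2 under-ledge z 1.2 | tool yaw err 0.01 | F along -3.4 lat -0.7 z 3.4 | w 0.103 g 59 tq [-0.06  0.17  0.  ]
```

Nose touches the ledges at about +2.2 on my scale. I lift slightly and slide in.

```bash

python3 -m inch '[{"tx":0,"ty":0,"tz":-0.03,"turn":0},{"tx":0,"ty":-0.06,"tz":0,"turn":0},{"tx":0,"ty":-0.08,"tz":0,"turn":0},{"tx":0,"ty":0,"tz":0,"turn":0}]' >/dev/null; python3 rk.py
python3 -m inch '[{"tx":0,"ty":-0.06,"tz":0,"turn":0},{"tx":0,"ty":-0.08,"tz":0,"turn":0},{"tx":0,"ty":-0.08,"tz":0,"turn":0},{"tx":0,"ty":0,"tz":0,"turn":0}]' >/dev/null; python3 rk.py
python3 -m inch '[{"tx":0,"ty":-0.06,"tz":0,"turn":0},{"tx":0,"ty":-0.08,"tz":0,"turn":0},{"tx":0,"ty":-0.08,"tz":0,"turn":0},{"tx":0,"ty":0,"tz":0,"turn":0}]' >/dev/null; python3 rk.py
```

```text
t29.20 nose x -85.4 lat y 0.0 under-ledge z 2.5 | tool yaw err -0.05 | F along 0.7 lat -0.1 z -1.7 | w 0.109 g 59 tq [-0.02 -0.08  0.02]
t29.70 nose x -72.3 lat y 0.1 under-ledge z 2.5 | tool yaw err -0.04 | F along 0.4 lat -0.7 z -1.2 | w 0.110 g 59 tq [-0.01 -0.02 -0.02]
t30.20 nose x -59.1 lat y 0.1 under-ledge z 2.5 | tool yaw err -0.04 | F along 0.1 lat 0.6 z -1.3 | w 0.106 g 59 tq [-0.02 -0.04  0.03]
```

```bash

python3 -m inch '[{"tx":0,"ty":-0.07,"tz":0,"turn":0},{"tx":0,"ty":-0.1,"tz":0,"turn":0},{"tx":0,"ty":-0.12,"tz":0,"turn":0},{"tx":0,"ty":-0.12,"tz":0,"turn":0},{"tx":0,"ty":-0.08,"tz":0,"turn":0}]' >/dev/null; python3 rk.py
python3 -m inch '[{"tx":0,"ty":-0.1,"tz":0,"turn":0},{"tx":0,"ty":-0.12,"tz":0,"turn":0},{"tx":0,"ty":-0.12,"tz":0,"turn":0},{"tx":0,"ty":-0.1,"tz":0,"turn":0},{"tx":0,"ty":0,"tz":0,"turn":0}]' >/dev/null; python3 rk.py
python3 -m inch '[{"tx":0,"ty":-0.08,"tz":0,"turn":0},{"tx":0,"ty":-0.12,"tz":0,"turn":0},{"tx":0,"ty":-0.1,"tz":0,"turn":0},{"tx":0,"ty":-0.08,"tz":0,"turn":0},{"tx":0,"ty":0,"tz":0,"turn":0}]' >/dev/null; python3 rk.py
```

```text
t30.82 nose x -29.6 lat y 0.1 under-ledge z 2.4 | tool yaw err -0.03 | F along -1.7 lat -0.2 z -0.6 | w 0.105 g 59 tq [ 0.14 -0.   -0.02]
t31.45 nose x -3.1 lat y 0.1 under-ledge z 2.3 | tool yaw err -0.05 | F along 0.8 lat -0.4 z -1.9 | w 0.107 g 59 tq [-0.16 -0.06 -0.02]
t32.08 nose x 19.7 lat y 0.1 under-ledge z 2.2 | tool yaw err -0.05 | F along 0.3 lat -0.5 z -0.1 | w 0.109 g 59 tq [-0.14 -0.09  0.  ]
```

```bash

python3 -m inch '[{"tx":0,"ty":-0.07,"tz":-0.006,"turn":0},{"tx":0,"ty":-0.09,"tz":0,"turn":0},{"tx":0,"ty":-0.07,"tz":0,"turn":0},{"tx":0,"ty":0,"tz":0,"turn":0}]' >/dev/null; python3 rk.py
for k in 1 2; do :; done
python3 -m inch '[{"tx":0,"ty":-0.04,"tz":0,"turn":0},{"tx":0,"ty":-0.04,"tz":0,"turn":0}]' >/dev/null; python3 rk.py
python3 -m inch '[{"tx":0,"ty":-0.04,"tz":0,"turn":0},{"tx":0,"ty":-0.04,"tz":0,"turn":0}]' >/dev/null; python3 rk.py
python3 -m inch '[{"tx":0,"ty":-0.04,"tz":0,"turn":0}]' >/dev/null; python3 rk.py
```

```text
t32.58 nose x 33.3 lat y 0.0 under-ledge z 2.5 | tool yaw err -0.04 | F along 0.9 lat -0.3 z -1.3 | w 0.108 g 59 tq [-0.06 -0.05  0.04]
t32.83 nose x 37.6 lat y 0.0 under-ledge z 2.6 | tool yaw err 0.00 | F along 0.0 lat 0.1 z -0.6 | w 0.108 g 59 tq [ 0.12 -0.    0.03]
t33.08 nose x 42.5 lat y 0.0 under-ledge z 2.5 | tool yaw err -0.01 | F along -0.8 lat -0.4 z -1.4 | w 0.106 g 59 tq [ 0.14 -0.01  0.09]
t33.20 nose x 45.0 lat y 0.0 under-ledge z 2.5 | tool yaw err -0.01 | F along -1.5 lat -0.1 z -2.0 | w 0.112 g 59 tq [ 0.18 -0.02  0.02]
```

```bash

python3 -m inch '[{"tx":0,"ty":-0.04,"tz":0,"turn":0}]' >/dev/null; python3 rk.py
python3 -m inch '[{"tx":0,"ty":-0.04,"tz":0,"turn":0}]' >/dev/null; python3 rk.py
python3 -m inch '[{"tx":0,"ty":-0.04,"tz":0,"turn":0}]' >/dev/null; python3 rk.py
python3 -m inch '[{"tx":0,"ty":-0.04,"tz":0,"turn":0}]' >/dev/null; python3 rk.py
```

```text
t33.33 nose x 47.4 lat y 0.0 under-ledge z 2.5 | tool yaw err -0.01 | F along 0.1 lat -0.0 z -1.5 | w 0.100 g 59 tq [0.19 0.02 0.03]
t33.45 nose x 49.8 lat y 0.0 under-ledge z 2.5 | tool yaw err -0.01 | F along -0.2 lat 0.0 z -2.4 | w 0.106 g 59 tq [ 0.13 -0.01  0.  ]
t33.58 nose x 52.2 lat y 0.0 under-ledge z 2.5 | tool yaw err -0.01 | F along 0.1 lat 0.6 z -0.9 | w 0.113 g 59 tq [0.2  0.04 0.02]
t33.70 nose x 54.6 lat y 0.1 under-ledge z 2.5 | tool yaw err -0.01 | F along -0.5 lat 0.3 z -0.4 | w 0.105 g 59 tq [ 0.19  0.06 -0.01]
```

```bash
echo 'import sys; sys.exit(f[0]<-3.5)' >> rk.py
m(){ :; }
python3 -m inch '[{"tx":0,"ty":-0.04,"tz":0,"turn":0}]' >/dev/null; python3 rk.py &&
python3 -m inch '[{"tx":0,"ty":-0.04,"tz":0,"turn":0}]' >/dev/null && python3 rk.py &&
python3 -m inch '[{"tx":0,"ty":-0.04,"tz":0,"turn":0}]' >/dev/null && python3 rk.py &&
python3 -m inch '[{"tx":0,"ty":-0.04,"tz":0,"turn":0}]' >/dev/null && python3 rk.py &&
python3 -m inch '[{"tx":0,"ty":-0.04,"tz":0,"turn":0}]' >/dev/null && python3 rk.py &&
python3 -m inch '[{"tx":0,"ty":-0.04,"tz":0,"turn":0}]' >/dev/null && python3 rk.py &&
python3 -m inch '[{"tx":0,"ty":-0.04,"tz":0,"turn":0}]' >/dev/null && python3 rk.py &&
python3 -m inch '[{"tx":0,"ty":-0.04,"tz":0,"turn":0}]' >/dev/null && python3 rk.py
```

```text
t33.83 nose x 57.0 lat y 0.0 under-ledge z 2.5 | tool yaw err -0.01 | F along -0.3 lat -0.7 z -0.4 | w 0.108 g 59 tq [ 0.17  0.01 -0.01]False
```

```bash
sed -i 's/sys.exit(.*/sys.exit(int(f[0]<-3.5))/' rk.py
python3 -m inch '[{"tx":0,"ty":-0.04,"tz":0,"turn":0}]' >/dev/null && python3 rk.py &&
python3 -m inch '[{"tx":0,"ty":-0.04,"tz":0,"turn":0}]' >/dev/null && python3 rk.py &&
python3 -m inch '[{"tx":0,"ty":-0.04,"tz":0,"turn":0}]' >/dev/null && python3 rk.py &&
python3 -m inch '[{"tx":0,"ty":-0.04,"tz":0,"turn":0}]' >/dev/null && python3 rk.py &&
python3 -m inch '[{"tx":0,"ty":-0.04,"tz":0,"turn":0}]' >/dev/null && python3 rk.py &&
python3 -m inch '[{"tx":0,"ty":-0.04,"tz":0,"turn":0}]' >/dev/null && python3 rk.py &&
python3 -m inch '[{"tx":0,"ty":-0.04,"tz":0,"turn":0}]' >/dev/null && python3 rk.py
```

```text
t33.95 nose x 59.4 lat y 0.0 under-ledge z 2.5 | tool yaw err -0.01 | F along -0.5 lat 0.6 z -0.6 | w 0.103 g 59 tq [ 0.16  0.03 -0.02]
t34.08 nose x 61.8 lat y 0.0 under-ledge z 2.5 | tool yaw err -0.01 | F along -2.1 lat 1.2 z -1.5 | w 0.107 g 59 tq [ 0.2   0.09 -0.  ]
t34.20 nose x 64.2 lat y 0.1 under-ledge z 2.5 | tool yaw err -0.01 | F along -1.3 lat 0.8 z -0.5 | w 0.112 g 59 tq [ 0.15 -0.    0.02]
t34.33 nose x 66.6 lat y 0.0 under-ledge z 2.5 | tool yaw err -0.01 | F along -0.7 lat 0.9 z 0.1 | w 0.110 g 59 tq [0.25 0.05 0.06]
t34.45 nose x 69.0 lat y 0.0 under-ledge z 2.5 | tool yaw err -0.01 | F along -1.0 lat -0.2 z -0.6 | w 0.107 g 59 tq [ 0.21  0.01 -0.02]
t34.58 nose x 71.4 lat y 0.0 under-ledge z 2.4 | tool yaw err -0.01 | F along -0.5 lat 0.7 z -1.0 | w 0.109 g 59 tq [0.19 0.03 0.01]
t34.70 nose x 72.7 lat y -0.1 under-ledge z 2.4 | tool yaw err 0.03 | F along -8.3 lat 0.6 z 1.5 | w 0.106 g 59 tq [ 1.47  0.25 -0.03]
```

Stop met at about x=72, with 6–10 mm of travel expected. Fine steps now.

```bash
sed -i 's/f\[0\]<-3.5/f[0]<-10.5/' rk.py
python3 -m inch '[{"tx":0,"ty":-0.02,"tz":0,"turn":0}]' >/dev/null && python3 rk.py &&
python3 -m inch '[{"tx":0,"ty":-0.02,"tz":0,"turn":0}]' >/dev/null && python3 rk.py &&
python3 -m inch '[{"tx":0,"ty":-0.02,"tz":0,"turn":0}]' >/dev/null && python3 rk.py &&
python3 -m inch '[{"tx":0,"ty":-0.02,"tz":0,"turn":0}]' >/dev/null && python3 rk.py
```

```text
t34.83 nose x 73.7 lat y -0.1 under-ledge z 2.5 | tool yaw err 0.03 | F along -9.2 lat -0.1 z 1.8 | w 0.107 g 59 tq [ 1.41  0.29 -0.01]
t34.95 nose x 74.8 lat y -0.1 under-ledge z 2.5 | tool yaw err 0.04 | F along -7.7 lat 0.0 z 0.7 | w 0.107 g 59 tq [ 1.36  0.28 -0.03]
t35.08 nose x 76.0 lat y -0.1 under-ledge z 2.4 | tool yaw err 0.05 | F along -8.8 lat -0.7 z 1.3 | w 0.107 g 59 tq [ 1.39  0.28 -0.05]
t35.20 nose x 77.1 lat y -0.1 under-ledge z 2.4 | tool yaw err 0.05 | F along -8.0 lat -0.9 z 1.4 | w 0.108 g 59 tq [ 1.39  0.3  -0.02]
```

```bash

python3 -m inch '[{"tx":0,"ty":-0.01,"tz":0,"turn":0}]' >/dev/null && python3 rk.py &&
python3 -m inch '[{"tx":0,"ty":-0.01,"tz":0,"turn":0}]' >/dev/null && python3 rk.py &&
python3 -m inch '[{"tx":0,"ty":-0.01,"tz":0,"turn":0}]' >/dev/null && python3 rk.py &&
python3 -m inch '[{"tx":0,"ty":-0.01,"tz":0,"turn":0}]' >/dev/null && python3 rk.py &&
python3 -m inch '[{"tx":0,"ty":-0.01,"tz":0,"turn":0}]' >/dev/null && python3 rk.py &&
python3 -m inch '[{"tx":0,"ty":-0.01,"tz":0,"turn":0}]' >/dev/null && python3 rk.py &&
python3 -m inch '[{"tx":0,"ty":-0.01,"tz":0,"turn":0}]' >/dev/null && python3 rk.py &&
python3 -m inch '[{"tx":0,"ty":-0.01,"tz":0,"turn":0}]' >/dev/null && python3 rk.py
```

```text
t35.33 nose x 77.8 lat y -0.1 under-ledge z 2.4 | tool yaw err 0.04 | F along -7.6 lat -0.8 z 1.2 | w 0.104 g 59 tq [ 1.32  0.24 -0.02]
t35.45 nose x 78.4 lat y -0.1 under-ledge z 2.4 | tool yaw err 0.04 | F along -7.2 lat -1.0 z 1.8 | w 0.108 g 59 tq [ 1.3   0.24 -0.03]
t35.58 nose x 79.0 lat y -0.1 under-ledge z 2.4 | tool yaw err 0.04 | F along -9.5 lat -0.7 z 0.6 | w 0.110 g 59 tq [ 1.38  0.22 -0.04]
t35.70 nose x 79.5 lat y -0.1 under-ledge z 2.4 | tool yaw err 0.05 | F along -8.7 lat -0.8 z 1.5 | w 0.103 g 59 tq [ 1.34  0.23 -0.03]
t35.83 nose x 80.2 lat y -0.1 under-ledge z 2.4 | tool yaw err 0.05 | F along -8.7 lat -0.7 z 1.3 | w 0.104 g 59 tq [1.34 0.23 0.05]
t35.95 nose x 80.3 lat y -0.1 under-ledge z 2.5 | tool yaw err 0.06 | F along -12.1 lat -0.7 z 2.9 | w 0.106 g 60 tq [ 2.03  0.31 -0.01]
```

```bash

python3 -m inch '[{"tx":0,"ty":-0.003,"tz":0,"turn":0}]' >/dev/null; python3 rk.py;python3 -m inch '[{"tx":0,"ty":0,"tz":0,"turn":0}]' >/dev/null; python3 rk.py
```

```text
t36.08 nose x 80.3 lat y -0.1 under-ledge z 2.5 | tool yaw err 0.07 | F along -12.5 lat -0.4 z 2.9 | w 0.103 g 60 tq [ 2.03  0.32 -0.06]
t36.20 nose x 80.3 lat y -0.1 under-ledge z 2.5 | tool yaw err 0.07 | F along -12.4 lat 0.2 z 2.4 | w 0.107 g 60 tq [ 1.95  0.32 -0.08]
```

Force holds at 12.4 N without creeping, so the stop is rigid and home. I relieve slightly, then release.

```bash

python3 -m inch '[{"tx":0,"ty":0.005,"tz":0.004,"turn":0},{"tx":0,"ty":0,"tz":0,"turn":0}]' >/dev/null; python3 rk.py; python3 -m inch '[{"tx":0,"ty":0,"tz":0,"turn":0},{"tx":0,"ty":0,"tz":0,"turn":0},{"tx":0,"ty":0,"tz":0,"turn":0},{"tx":0,"ty":0,"tz":0,"turn":0},{"tx":0,"ty":0,"tz":0,"turn":0}]' 0.6 >/dev/null; python3 rk.py
```

```text
t36.45 nose x 80.2 lat y -0.1 under-ledge z 2.3 | tool yaw err 0.07 | F along -9.8 lat 0.2 z 3.6 | w 0.109 g 60 tq [ 1.64  0.32 -0.06]
t37.08 nose x 82.0 lat y 0.0 under-ledge z 2.2 | tool yaw err -0.02 | F along -0.6 lat 0.0 z 0.7 | w 0.597 g 0 tq [ 0.01 -0.03 -0.03]
```

```bash

python3 -m inch '[{"tx":0,"ty":0,"tz":-0.2,"turn":0},{"tx":0,"ty":0,"tz":-0.4,"turn":0},{"tx":0,"ty":0,"tz":-0.6,"turn":0},{"tx":0,"ty":0,"tz":-0.7,"turn":0},{"tx":0,"ty":0,"tz":-0.7,"turn":0},{"tx":0,"ty":0.2,"tz":-0.5,"turn":0},{"tx":0.5,"ty":0.3,"tz":0,"turn":0},{"tx":0.5,"ty":0.3,"tz":0,"turn":0},{"tx":0,"ty":0,"tz":0,"turn":0},{"tx":0,"ty":0,"tz":0,"turn":0}]' >/dev/null; python3 rk.py; python3 shot.py w8; python3 - <<'E'
from h import *
p=[575.5,-163.7,np.radians(-80.6)]
d=np.load("w8.npz"); W=(d["K"],d["V"]); a=cv2.imread("pics/w8raw.png"); T=cam("top"); t=capture("top"); S=cam("scene"); sc=capture("scene")
for n,im,C in (("wrist",a,W),("top",t,T),("scene",sc,S)):
    h=cv2.cvtColor(im,cv2.COLOR_BGR2HSV); c=proj(frame(p,[16,0,118+30]),C)[0]; print(n,"bowl expected at",c.round())
    m=cv2.inRange(h,(3,150,70),(12,255,255))
    k,l,st,ce=cv2.connectedComponentsWithStats(m)
    for i in range(1,k):
        if st[i,4]>25 and np.hypot(*(ce[i]-c))<60: 
            w=back(ce[i],148,C); b=np.array([w[0]-p[0],w[1]-p[1]]); cs,sn=np.cos(p[2]),np.sin(p[2])
            print(st[i],ce[i].round(1),"rack xy",round(cs*b[0]+sn*b[1],1),round(-sn*b[0]+cs*b[1],1))
E
```

```text
t38.33 nose x 34.8 lat y -58.7 under-ledge z 189.3 | tool yaw err -0.00 | F along 0.5 lat 0.8 z -0.5 | w 0.600 g 0 tq [ 0.03 -0.01  0.05]
t38.33 tcp [495.5 -39.9 323.3] tool x heading -170.60 F [ 0.8 -0.4 -0.5] w0.60 g0.0
wrist bowl expected at [131. 219.]
[  89  193   67   60 3141] [122.4 222.7] rack xy 27.1 4.3
top bowl expected at [327. 179.]
[321 169  18  18 106] [331.9 174.8] rack xy 36.0 10.8
scene bowl expected at [202. 175.]
[196 165  15  15 140] [204.  170.6] rack xy 30.1 -25.0
```

```bash
python3 -c "
from plant import *
print(sign_off())"
```

```text
the job is handed in; nothing more can be done
None
```

The ware board is in the middle rails with the back stop pushed fully back. The highest force I read was about 12.5 N. The board is released with the bowl upright on it as far as I could measure (by colour detection, no picture viewed at the end), and I handed the job in at about 38 s.

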